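# Press a hub's bearing cover home under its spring clips with the seating tool that fits

## Robot

A 6-joint arm with a two-finger parallel gripper is mounted at the origin on a cart in front of the work surface, level with it; the furniture and walls round the work are solid. World frame = base frame: x ahead of the robot, y to its left, z up, the work surface at z = 0. Lengths are in m, angles in rad, forces in N, time in s.
With the tool pointing down it reaches from about 0.425 to 0.95 m from the base axis. Payload 3.5 kg.
Tool frame: the origin (TCP) lies at the very end of the fingers, on their centre line; the grasp point (between the pads) lies 19 mm behind it; z points along the fingers, y is the line along which they close (so a half turn about z gives the same grasp; the last joint's range is limited). The gripper opens to 85 mm and grips with 20 to 120 N. Pads are 22 mm wide; open, the fingers measure 114 mm over their backs; the gripper's body (76 mm by 85 mm) begins 54 mm behind the grasp point. The pads swing forward as they close: fully open they stand 13 mm farther back than shut.
Start: joints at [-1.283, 0.286, 1.577, -0, 1.279, -0.15], TCP at [0.286, -0.611, 0.231] pointing down, gripper open.
Joint ranges: [-2.77, 2.77], [-0.9, 2.22], [0.21, 2.48], [-1.53, 4.67], [0.24, 2.81], [-2.84, 2.84]. Speed limits (rad/s): [2.79, 2.79, 3.14, 3.14, 3.14, 3.14].

## Interface

Orientations are given as a unit quaternion [x, y, z, w].
In Python, from plant import ctrl, viewer gives the robot as it stands (ctrl), with the cameras (viewer).
- The arm moves only by the tool inch_along, called after "Emit:" as a command line: name --argument value ..., lists and objects as JSON in quotes. Schema: {"type":"object","properties":{"moves":{"type":"array","items":{"type":"array","prefixItems":[{"type":"array","items":{"type":"number"},"minItems":3,"maxItems":3},{"type":"array","items":{"type":"number"},"minItems":3,"maxItems":3},{"type":"number"}],"minItems":3,"maxItems":3},"minItems":1,"maxItems":10},"squeeze":{"type":"number"},"only":{"type":"string"},"quiet":{"type":"boolean"},"lines":{"type":"string"}},"required":["moves"],"additionalProperties":false}. moves is a list of rows, 1 to 10 of them, each written [[dx, dy, dz], [rx, ry, rz], opening]: dx, dy, dz in m, then a rotation vector rx, ry, rz in rad, then the opening from 0.0 (shut) to 1.0 (fully open); each row is the pose to reach, as a shift and turn from the pose commanded when the call began, along the tool's axes at that moment; what a row does not reach only later rows make up. A row lasts 1/8 s, in which the tool goes at most 0.0625 m and 0.188 rad, less where a joint would pass 70% of its speed; a pose out of reach is approached as far as the arm can. The fingers move at their own pace and stop on an object; squeeze is the grip in N (left out, the last holds). Time passes only in rows, so rows that do not move let the fingers close. The tool returns the time, the measured TCP pose, the force, the opening and the grip force at its end. only (a regular expression) keeps the lines of the reply that match it, lines (a string "A,B") keeps lines A to B, and quiet returns only ok. Input that does not fit is refused with a message, and nothing moves.
- ctrl.get_state(): the state, without advancing time (a new reading comes with each control period).
- viewer.read_camera(name): name is "scene" or "top" or "wrist"; returns a dict with "pixels" (384x512x3 uint8, red, green, blue), "camera_matrix" (3x3 intrinsics, pixels), "xyz" and "orientation" of the camera in the world. Camera axes: x right, y down, z forward; pixel columns grow to the right and rows downward; lengths in m; the calibration is good to about 2 mm. The wrist camera is an equidistant fisheye: a pixel r from the principal point sees the ray r / f radians off the axis. A picture is of the moment at which its call begins. There is no depth.
- ctrl.sign_off(): hands the job in; it is judged then, once.
The state is a dict: "time": time; "qpos": joint angles; "dq": joint speeds; "joint_efforts": joint torques, N m; "eef_pos": TCP position; "tcp_rot": TCP orientation; "contact_force": force on the tool from outside, world axes, zero at the start; "wrist_torque": the same for the moment, N m; "opening": opening from 0.0 (shut) to 1.0 (fully open); "finger_force": force on a finger pad.
Only numpy, scipy, OpenCV 4.12 (cv2) and the standard library are available. Lean on these libraries where they do the work, as an engineer would, in place of code of your own. Each camera call takes 0.05 s, during which the arm holds its last target. There are 200 camera calls.

## Task

The grey bearing cover is only lying on the four spring clips of the bicycle hub. Take the seating tool whose foot fits its flat rim (the middle-sized of the three; the small one would crush the dome, the large one would land on the clips), press the cover straight down with it until it clicks fully home under all four clips, then set the tool gently down again in its own holder and let go. Do not push on the cover with the gripper itself, and leave everything else where it is.

Things in the scene. Friction and masses are not known exactly. Their poses are not given: they have to be found in the camera images.
- hub: bare aluminium wheel hub, axis upright, two flanges of 94 mm diameter, in a grey clamp (base 136 x 112 mm) fixed to the bench. Origin: on the hub's axis at bench height; z up. Upper flange's top at z = 88 mm, seat at 100 mm. On this flange stand four dark sprung clips, 13 mm wide, 90 degrees apart at 45 degrees to x and y, up to z = 114.5 mm
- hub_seat (a point): centre of the flat bearing seat on top of the hub, 100 mm above the hub's origin; z up. A cover that is home stands on it (rigid). Round it the clips' hooked noses slope inward and down to a clear circle of 63 mm diameter; they are pushed outward by the cover's edge and snap back over its rim, undersides 7 mm above the seat
- cover: round grey plastic bearing cover, 70 mm diameter, 0.06 kg. Origin: centre of its flat underside; z up. At the start it lies loose and level on the clips' slopes, origin about 8.2 mm above the seat. Pressed straight down it resists with up to 8 to 12 N in all, the clips snap over it and the origin is 0 mm above the seat. Pressed on one side it cants
- cover_rim (a point): centre of the cover, at the height of its flat rim, 6 mm above the cover's origin. The flat rim runs from radius 22 to 35 mm; inside it a thin dome rises 9.5 mm higher. The outer edge is 6 mm thick, bevelled below
- middle_tool: middle-sized seating tool, upright, 95 mm tall, 0.15 to 0.31 kg: black fluted handle over an aluminium pressing foot. Origin: centre of the foot's underside; z up along the handle. The foot is a hollow cup, 58 mm outside diameter, 48 mm inside, 17.5 mm deep: it goes over the cover's dome and inside the clips and bears on the rim
- middle_tool_grip (a point): on the tool's axis, 70 mm above its origin: where to hold the handle (round, 31 mm diameter, from 49 to 95 mm above the origin). Just below the handle a collar of 42 mm diameter, 42.5 to 49 mm above the origin, is a shoulder for the fingertips to push on
- middle_holder: fixed wooden block of the middle tool, 93 x 93 x 28 mm, round pocket of 62 mm diameter, 14 mm deep, mouth chamfered 2.5 mm. Origin: centre of the block's underside (8 mm above the bench); x, y along its sides. The tool stands on the pocket's floor, 14 mm above this origin. The three blocks stand in a row along their y axis, 95 mm apart, in any order
- small_tool: the small seating tool, same handle, foot of 42 mm diameter, 95 mm tall, standing in its own block in the same row; not to be used. Origin: centre of the foot's underside; z up
- large_tool: the large seating tool, same handle, foot of 76 mm diameter, 95 mm tall, standing in its own block in the same row; not to be used. Origin: centre of the foot's underside; z up
- tape_roll: roll of black tape, 58 mm diameter, 19 mm high, lying flat on the bench in front of the tools; bystander. Origin: centre of its underside
- screwdriver: black-handled screwdriver, 201 mm long along its y axis, lying on the bench in front of the hub; bystander. Origin: centre of its underside
- spare_hub: spare bicycle hub, 110 mm long along its y axis, 60 mm diameter, lying behind the work; bystander. Origin: centre of its underside
- yellow_can: yellow spray can with a black cap, 54 mm diameter, 132 mm tall, standing behind the work; bystander. Origin: centre of its underside

How it is judged:
By the outcome, as a careful person would: the job done as asked, in the order asked, and still so for the second after the job is handed in, with the robot touching nothing.
It also fails if it takes over 48 s, if anything falls off the work surface, if the arm or the gripper's body presses on something with over 40 N, if the wrist force passes 120 N, or if a joint passes its speed limit or range.

## Working session

There is one attempt and no reset: what is moved stays moved. The work goes in short steps, Python scripts to look and compute and a tool call to move; the robot and the scene stay as the last step left them, time stands still between calls to the robot, and variables do not carry over. Pictures are saved under pics/ and viewed, at most 10 in all, crops included, and the job is handed in when it is done.

```bash
ls; mkdir -p pics
```

Create h.py:
```python
import numpy as np,cv2
from scipy.spatial.transform import Rotation as R
from plant import ctrl, viewer
def ray(c,u,v,fish=False):
    K=np.array(c["camera_matrix"]);x=(u-K[0,2])/K[0,0];y=(v-K[1,2])/K[1,1]
    if fish:
        r=np.hypot(x,y);d=np.array([np.sin(r)*x/max(r,1e-9),np.sin(r)*y/max(r,1e-9),np.cos(r)])
    else: d=np.array([x,y,1.])
    d=R.from_quat(c["orientation"]).apply(d);return np.array(c["xyz"]),d/np.linalg.norm(d)
def plane(c,u,v,z,fish=False):
    o,d=ray(c,u,v,fish);return o+d*(z-o[2])/d[2]
def tri(rs):
    A=0;b=0
    for o,d in rs:
        P=np.eye(3)-np.outer(d,d);A=A+P;b=b+P@o
    p=np.linalg.solve(A,b);return p,[np.linalg.norm((np.eye(3)-np.outer(d,d))@(p-o)) for o,d in rs]
def proj(c,p,fish=False):
    K=np.array(c["camera_matrix"]);q=R.from_quat(c["orientation"]).inv().apply(np.array(p)-c["xyz"])
    if fish:
        t=np.arctan2(np.hypot(q[0],q[1]),q[2]);a=np.arctan2(q[1],q[0]);x,y=t*np.cos(a),t*np.sin(a)
    else: x,y=q[0]/q[2],q[1]/q[2]
    return np.array([K[0,0]*x+K[0,2],K[1,1]*y+K[1,2]])
def snap(n,f):
    c=viewer.read_camera(n);cv2.imwrite(f"pics/{f}.png",np.array(c["pixels"])[:,:,::-1]);
    np.save(f"pics/{f}.npy",c,allow_pickle=True);return c
def load(f): return np.load(f"pics/{f}.npy",allow_pickle=True).item()
```

Run:
```python
from h import *
for n in("scene","top","wrist"):
    c=snap(n,n+"0");print(n,c["camera_matrix"],c["xyz"],R.from_quat(c["orientation"]).as_matrix().round(3).tolist())
print(ctrl.get_state())
a=[cv2.imread(f"pics/{n}0.png") for n in("scene","top")]
```

```text
pics
plant.py
scene [[407.2315044    0.         252.36056058]
 [  0.         407.2315044  187.26343695]
 [  0.           0.           1.        ]] [0.1166008  0.75738083 0.86774841] [[-0.867, -0.34, 0.364], [-0.498, 0.593, -0.632], [-0.001, -0.73, -0.684]]
top [[443.99953144   0.         253.41140106]
 [  0.         443.99953144 189.3037456 ]
 [  0.           0.           1.        ]] [0.25680841 0.08024468 1.46486456] [[-0.012, -0.981, 0.192], [-1.0, 0.012, -0.001], [-0.002, -0.192, -0.981]]
wrist [[297.31863964   0.         254.18540457]
 [  0.         297.31863964 187.93447237]
 [  0.           0.           1.        ]] [ 0.34699557 -0.58305049  0.37286099] [[0.424, -0.873, -0.241], [-0.906, -0.409, -0.11], [-0.002, 0.265, -0.964]]
{'time': 0.15, 'qpos': array([-1.28301682e+00,  2.86996668e-01,  1.57785648e+00, -1.28785569e-05,
        1.27860461e+00, -1.49971245e-01]), 'dq': array([ 0.00090628, -0.00287788, -0.00300977, -0.00010549, -0.00037895,
        0.00084894]), 'joint_efforts': array([-1.74267502e-04, -4.06607580e+01, -2.93137747e+01, -1.71070087e-04,
        4.03162427e-03,  2.23328334e-05]), 'eef_pos': array([ 0.28602739, -0.61082982,  0.2302334 ]), 'tcp_rot': array([ 9.76141430e-01,  2.17133687e-01, -7.03556623e-05, -9.29912136e-04]), 'contact_force': array([-0.96893585, -0.39709658,  0.28608045]), 'wrist_torque': array([ 0.01264818, -0.00190103,  0.01526112]), 'finger_force': 0.0, 'opening': 0.997986141691402}
```

View pics/scene0.png

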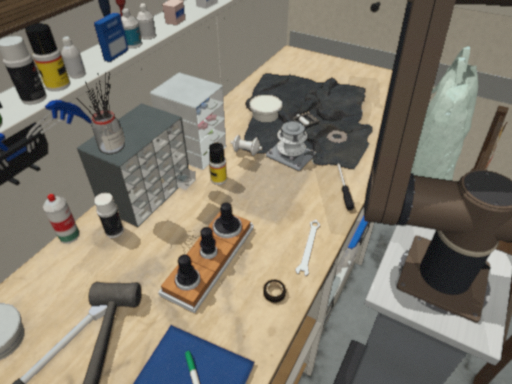

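View pics/top0.png

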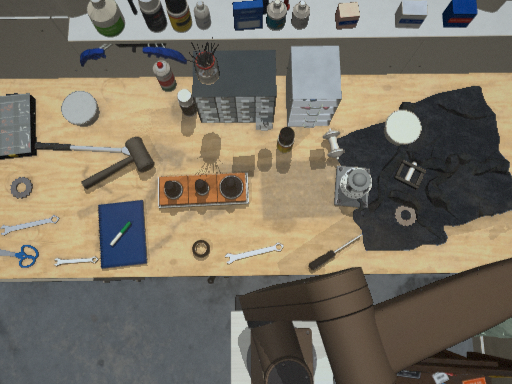

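Scene view: tools at (187,270), (208,240), (227,215) in an orange row, hub at (292,140). Top view: tools at (173,189), (201,187), (232,187), hub at (355,182). I'll zoom in on both to tell the foot sizes apart.

Run:
```python
from h import *
s=cv2.imread("pics/scene0.png");t=cv2.imread("pics/top0.png")
a=cv2.resize(s[190:310,150:270],(400,400),interpolation=3);b=cv2.resize(t[160:220,150:260],(400,218),interpolation=3)
c=cv2.resize(s[110:180,240:330],(400,311),interpolation=3)[:290];d=cv2.resize(t[150:220,320:390],(282,282),interpolation=3)
im=np.zeros((600,800,3),np.uint8);im[:400,:400]=a;im[:218,400:]=b;im[225:515,400:]=c[:290];im[400:600,:200]=cv2.resize(d,(200,200))
cv2.imwrite("pics/z1.png",im)
```

```text
(no output)
```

View pics/z1.png

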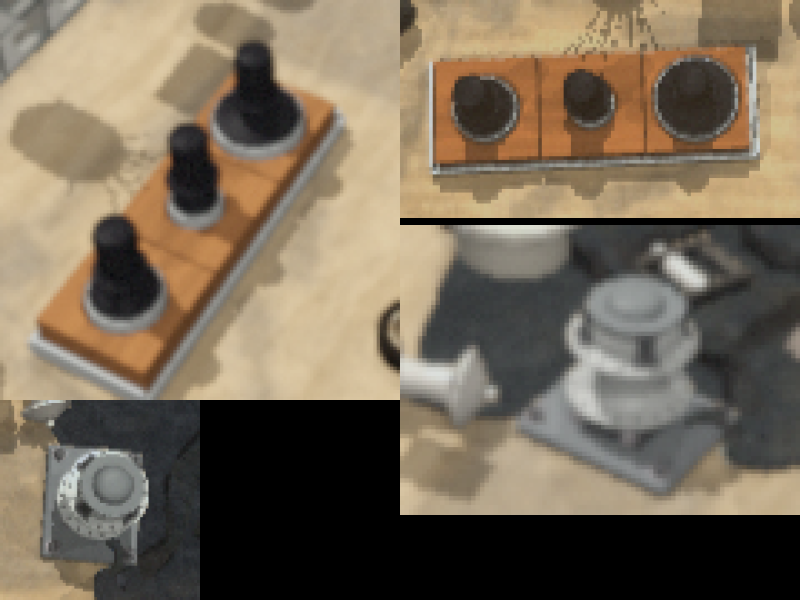

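The middle-sized tool is the leftmost in the top view (+y end): its handle top is at about (169,185) there and (183.5,257) in the scene view. The cover's dome is at about (359,180) in the top view and (293,126) in the scene view.

Run:
```python
from h import *
s=load("scene0");t=load("top0")
for n,a,b in(("tool",(183.6,257.5),(169,184.8)),("dome",(292.9,126.2),(359.2,179.8))):
    print(n,tri([ray(s,*a),ray(t,*b)]))
im=np.array(t["pixels"]);h=cv2.cvtColor(im,cv2.COLOR_RGB2HSV)
roi=np.zeros(h.shape[:2],np.uint8);roi[165:215,150:255]=1
m=cv2.inRange(h,(5,130,120),(18,255,255))*roi
m=cv2.morphologyEx(m,cv2.MORPH_OPEN,np.ones((3,3)))
pts=cv2.findNonZero(m);r=cv2.minAreaRect(pts);bx=cv2.boxPoints(r);print(r)
w=np.array([plane(t,*p,.036) for p in bx]);print(w.round(4));print([np.linalg.norm(w[i]-w[i-1]).round(4) for i in range(4)])
S=ctrl.get_state();print(R.from_quat(S["tcp_rot"]).as_matrix().round(4))
```

Emit:
inch_along --moves '[[[0.05, -0.034, 0], [0, 0, 0], 1], [[0.1, -0.067, 0], [0, 0, 0], 1], [[0.15, -0.1, 0], [0, 0, 0], 1], [[0.2, -0.134, 0], [0, 0, 0], 1], [[0.25, -0.167, 0], [0, 0, 0], 1], [[0.3, -0.2, 0], [0, 0, 0], 1], [[0.322, -0.217, 0], [0, 0, 0], 1], [[0.322, -0.217, 0], [0, 0, 0], 1], [[0.322, -0.217, 0], [0, 0, 0], 1]]'

```text
time: 1.27
eef_pos: [0.4855, -0.2787, 0.2311]
tcp_rot: [0.976, 0.217, -0.0, 0.0]
contact_force: [0.7, -0.4, 0.0]
opening: 1.0
finger_force: 0.0
```

```bash
python3 -c "
from h import *
c=snap('wrist','w1');print(ctrl.get_state()['eef_pos'],proj(c,[.5466,-.2497,.12],True))"
```

```text
[ 0.48537636 -0.27907621  0.23116352] [253.20040842 107.32968583]
```

View pics/w1.png

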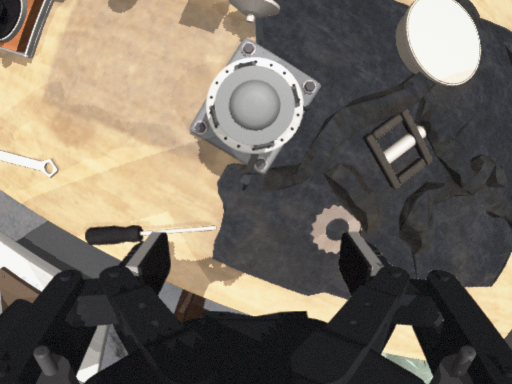

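The wrist view shows the cover at about (255,104), radius about 48 px, inside the bright flange of about the same centre. I'll take a second wrist view from about 0.12 m further on for height.

Emit:
inch_along --moves '[[[0.023, -0.055, 0], [0, 0, 0], 1], [[0.046, -0.11, 0], [0, 0, 0], 1], [[0.046, -0.11, 0], [0, 0, 0], 1]]'

```text
time: 1.7
eef_pos: [0.4802, -0.1573, 0.2311]
tcp_rot: [0.976, 0.218, -0.0, -0.0]
contact_force: [0.1, 0.2, 0.3]
opening: 0.999
finger_force: 0.0
```

Create cov.py:
```python
from h import *
import sys
def circ(f,u,v,r0,r1,fish=True):
    """strongest radial edges round (u,v) between r0,r1 px, any sign -> ellipse"""
    c=load(f);g=cv2.GaussianBlur(cv2.cvtColor(np.array(c["pixels"]),cv2.COLOR_RGB2GRAY),(0,0),.8).astype(np.float32)
    n=int((r1-r0)*4);p=cv2.warpPolar(g,(int(r1*4),360),(u,v),r1,0)
    d=np.abs(p[:,8:]-p[:,:-8]);k0=int(r0*4)
    k=np.argmax(d[:,k0:],1)+k0+4;rr=k/4;med=np.median(rr)
    a=np.arange(360)*np.pi/180;ok=abs(rr-med)<.08*med+1
    P=np.stack([u+rr*np.cos(a),v+rr*np.sin(a)],1)[ok].astype(np.float32)
    return cv2.fitEllipse(P),ok.sum()
```

Run:
```python
from cov import *
c1=load("w1");c2=snap("wrist","w2");u2=proj(c2,[.5466,-.2497,.12],True);print(u2)
for r in((18,34),(38,56)):
    E=[];
    for f,u in(("w1",(255,104)),("w2",tuple(u2))):
        e,n=circ(f,*u,*r);e,n=circ(f,*e[0],*r);print(f,e,n);E.append(e)
    print(tri([ray(c1,*E[0][0],True),ray(c2,*E[1][0],True)]))
cv2.imwrite("pics/z2.png",cv2.resize(np.array(c2["pixels"])[int(u2[1])-70:int(u2[1])+70,int(u2[0])-70:int(u2[0])+70,::-1],(560,560),interpolation=3))
```

```text
[375.67050701 163.15196041]
w1 ((254.2195587158203, 104.64363861083984), (50.72484588623047, 51.418540954589844), 88.34050750732422) 360
w2 ((378.8600769042969, 163.04713439941406), (51.69129943847656, 55.120140075683594), 150.36672973632812) 244
(array([ 0.5484789 , -0.24955467,  0.12622403]), [np.float64(0.0005003865568972293), np.float64(0.0005003865568971046)])
w1 ((254.92132568359375, 105.861083984375), (92.49351501464844, 93.57300567626953), 74.13497161865234) 306
w2 ((373.59686279296875, 163.11854553222656), (91.96785736083984, 92.88065338134766), 32.89033508300781) 208
(array([ 0.54709109, -0.2505094 ,  0.11410756]), [np.float64(0.001303121715179434), np.float64(0.0013031217151793341)])
```

Emit:
inch_along --moves '[[[0.025, -0.054, 0], [0, 0, 0], 1], [[0.05, -0.108, 0], [0, 0, 0], 1], [[0.075, -0.162, 0], [0, 0, 0], 1], [[0.1, -0.215, 0], [0, 0, 0], 1], [[0.125, -0.268, 0], [0, 0, 0], 1], [[0.15, -0.32, 0], [0, 0, 0], 1], [[0.17, -0.362, 0], [0, 0, 0], 1], [[0.17, -0.362, 0], [0, 0, 0], 1]]'

```text
time: 2.75
eef_pos: [0.4823, 0.2418, 0.2312]
tcp_rot: [0.976, 0.218, 0.0, 0.0]
contact_force: [0.1, -0.3, -0.4]
opening: 0.999
finger_force: 0.0
```

```bash
python3 -c "
from h import *
c=snap('wrist','w3');print(proj(c,[.539,.3413,.117],True))"
```

```text
[177.63579019  79.87083243]
```

Emit:
inch_along --moves '[[[0.03, -0.064, 0], [0, 0, 0], 1], [[0.03, -0.064, 0], [0, 0, 0], 1]]'

```text
time: 3.05
eef_pos: [0.4825, 0.3115, 0.2313]
tcp_rot: [0.976, 0.217, 0.0, 0.0]
contact_force: [0.7, -1.4, 0.1]
opening: 0.998
finger_force: 0.0
```

```bash
python3 -c "
from h import *
c=snap('wrist','w4');print(proj(c,[.539,.3413,.117],True))
cv2.imwrite('pics/z3.png',np.vstack([np.array(load(f)['pixels'])[:300,:,::-1] for f in ('w3','w4')]))"
```

```text
[250.14287955 111.79853376]
```

View pics/z3.png

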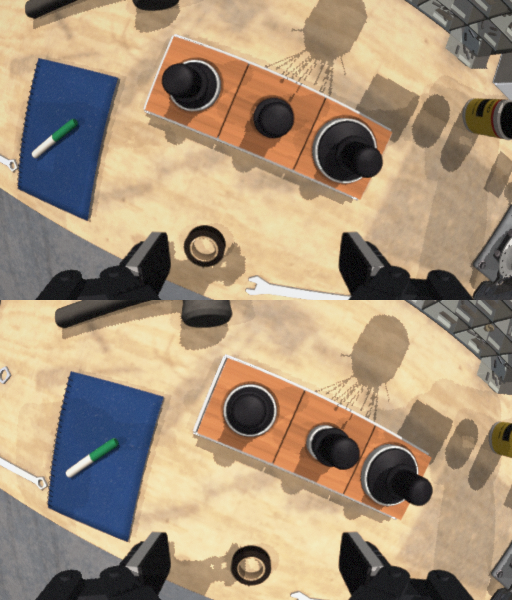

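In w3 the middle tool's handle top is at about (179,80). In w4 the tool is nearly end-on at (250,110), with a silver foot ring of radius about 27 px.

Run:
```python
from cov import *
c3=load("w3");c4=load("w4");C=(c3,c4)
# silver ring / pocket: non-orange blob inside holder top
for nm in("nonorange","dark"):
  E=[]
  for c,(u,v) in((c3,(188,84)),(c4,(250,110))):
    im=np.array(c["pixels"]);h=cv2.cvtColor(im,cv2.COLOR_RGB2HSV)
    if nm=="nonorange":
        m=255-cv2.inRange(h,(3,110,70),(20,255,255))
    else: m=cv2.inRange(cv2.GaussianBlur(im,(0,0),.7).max(2),0,75)
    k=np.zeros_like(m);cv2.circle(k,(u,v),33,255,-1);m&=k
    m=cv2.morphologyEx(m,cv2.MORPH_OPEN,np.ones((3,3)))
    cs,_=cv2.findContours(m,cv2.RETR_EXTERNAL,cv2.CHAIN_APPROX_NONE);b=max(cs,key=cv2.contourArea)
    e=cv2.fitEllipse(cv2.convexHull(b));print(nm,e,cv2.contourArea(b));E.append(e)
  print(tri([ray(c,*e[0],True) for c,e in zip(C,E)]))
out=[]
for c,(u,v) in((c3,(188,84)),(c4,(250,110))):
    im=np.array(c["pixels"])[v-40:v+40,u-40:u+40,::-1].astype(float);im=np.clip(255*(im/255)**.5,0,255).astype(np.uint8)
    out.append(cv2.resize(im,(400,400),interpolation=3))
c2=load("w2");im=np.array(c2["pixels"])[123:203,335:415,::-1];out2=cv2.resize(im,(200,200))
cv2.imwrite("pics/z4.png",np.hstack(out))
print(ctrl.get_state()["eef_pos"])
```

```text
nonorange ((191.75340270996094, 84.3733901977539), (52.08666229248047, 58.8392219543457), 102.13493347167969) 2275.5
nonorange ((249.61782836914062, 109.91688537597656), (53.26201248168945, 53.957645416259766), 83.23576354980469) 2199.0
(array([0.53940562, 0.34314715, 0.04933553]), [np.float64(8.37653268797218e-05), np.float64(8.376532687987218e-05)])
dark ((189.5616912841797, 83.94861602783203), (45.797489166259766, 53.76691818237305), 106.28882598876953) 1824.5
dark ((249.43255615234375, 110.43372344970703), (46.090335845947266, 46.768714904785156), 65.4786376953125) 1637.5
(array([0.53900867, 0.34296574, 0.06072813]), [np.float64(3.9756882796330466e-05), np.float64(3.975688279637325e-05)])
[0.48229859 0.31132319 0.23114048]
```

View pics/z4.png

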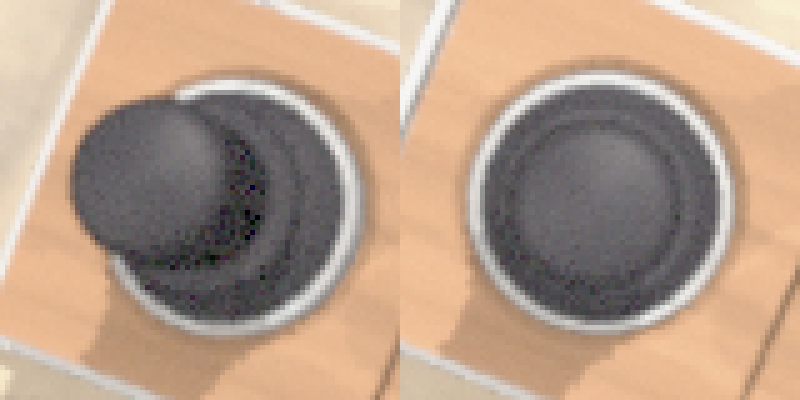

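Handle top: about (177.7,79.0) in w3 and (249.4,110.0) in w4. The foot ring centre in w4 is about (249.6,110.0).

Run:
```python
from cov import *
c3=load("w3");c4=load("w4")
print(tri([ray(c3,177.7,79.),ray(c4,249.4,110.)][:0] or [ray(c3,177.7,79.,True),ray(c4,249.4,110.,True)]))
print(plane(c4,249.6,110,.045,True),plane(c4,249.4,110,.117,True))
# cross-check hub & handle vs w1/w2 and pocket size
o=np.array(c4["xyz"]);print(o,"ring diam",53.6/297.3*np.linalg.norm(o-[.539,.342,.045]))
S=ctrl.get_state();M=R.from_quat(S["tcp_rot"]).as_matrix()
for p in([.5395,.3422,.0],):print(M.T@(np.array(p)-S["eef_pos"]))
```

```text
(array([0.53988857, 0.34257347, 0.11340892]), [np.float64(0.00020983231807994971), np.float64(0.00020983231807975543)])
[0.53934671 0.34317433 0.045     ] [0.54014271 0.34253232 0.117     ]
[0.54331316 0.33953138 0.37404752] ring diam 0.05933050314671873
[ 0.0649184  -0.00379521  0.23113307]
```

Emit:
inch_along --moves '[[[0.045, -0.003, 0], [0, 0, 0], 0.9], [[0.065, -0.004, 0.03], [0, 0, 0], 0.8], [[0.065, -0.004, 0.075], [0, 0, 0], 0.8], [[0.065, -0.004, 0.12], [0, 0, 0], 0.8], [[0.065, -0.004, 0.145], [0, 0, 0], 0.8], [[0.065, -0.004, 0.157], [0, 0, 0], 0.8], [[0.065, -0.004, 0.157], [0, 0, 0], 0.8]]' --squeeze 60

```text
time: 3.98
eef_pos: [0.5389, 0.3411, 0.0739]
tcp_rot: [0.976, 0.216, -0.001, 0.0]
contact_force: [-0.2, -0.5, 0.1]
opening: 0.798
finger_force: 0.0
```

Emit:
inch_along --moves '[[[0, 0, 0], [0, 0, 0], 0.0], [[0, 0, 0], [0, 0, 0], 0.0], [[0, 0, 0], [0, 0, 0], 0.0], [[0, 0, 0], [0, 0, 0], 0.0], [[0, 0, 0], [0, 0, 0], 0.0], [[0, 0, 0], [0, 0, 0], 0.0]]' --squeeze 60

```text
time: 4.72
eef_pos: [0.5396, 0.3432, 0.0762]
tcp_rot: [0.976, 0.217, 0.001, -0.0]
contact_force: [-1.3, 0.2, 5.9]
opening: 0.347
finger_force: 59.0
```

Emit:
inch_along --moves '[[[0, 0, -0.01], [0, 0, 0], 0], [[0, 0, -0.025], [0, 0, 0], 0], [[0, 0, -0.06], [0, 0, 0], 0], [[0, 0, -0.11], [0, 0, 0], 0], [[0, 0, -0.16], [0, 0, 0], 0], [[0, 0, -0.165], [0, 0, 0], 0], [[0, 0, -0.165], [0, 0, 0], 0]]'

```text
time: 5.6
eef_pos: [0.5381, 0.3425, 0.2391]
tcp_rot: [0.976, 0.217, -0.0, 0.0]
contact_force: [-0.8, -0.4, -1.3]
opening: 0.347
finger_force: 59.5
```

Run:
```python
from h import *
c=snap('wrist','w5');S=ctrl.get_state();print(S['contact_force'],S['wrist_torque'],S['opening'],S['eef_pos'])
M=R.from_quat(S["tcp_rot"]).as_matrix();print(M.T@(np.array([.5475,-.250,0])-S["eef_pos"]))
```

```text
[-0.08228709  0.19493307 -2.5070259 ] [-0.02451177  0.02844619 -0.01895548] 0.34891203432653145 [0.53750781 0.34220632 0.2374333 ]
[-0.24122545  0.54061065  0.23818722]
```

View pics/w5.png

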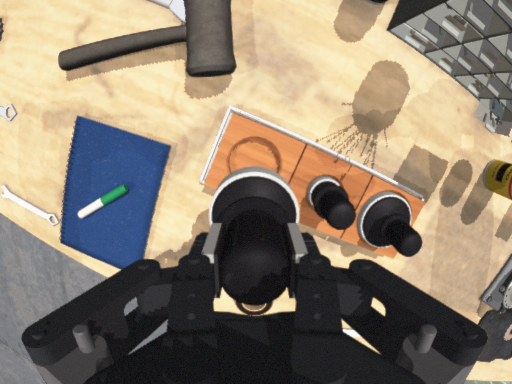

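The wrist view shows the tool held upright, its foot ring centred near (254,205), and the empty pocket at about (257,155). Now I'll refine the hub position from w1, using the same camera geometry as for the tool so that bias cancels.

Run:
```python
from cov import *
c1=load("w1")
for r,z in(((18,34),.1142),((40,52),.1142),((52,62),.088)):
    e,n=circ("w1",255,105,*r);e,n=circ("w1",*e[0],*r)
    print(e,n,plane(c1,*e[0],z,True))
# flange by brightness
im=np.array(c1["pixels"]);g=im.min(2)
m=cv2.inRange(g,190,255);k=np.zeros_like(m);cv2.circle(k,(255,105),62,255,-1);m&=k
cs,_=cv2.findContours(m,0,1);b=np.vstack([x for x in cs if cv2.contourArea(x)>20]);e=cv2.fitEllipse(cv2.convexHull(b));print("flange",e,plane(c1,*e[0],.088,True))
s=im[35:175,185:325,::-1];cv2.imwrite("pics/z5.png",cv2.resize(s,(560,560),interpolation=3))
```

```text
((254.21697998046875, 104.63648223876953), (50.72942352294922, 51.415992736816406), 89.68798065185547) 360 [ 0.54910492 -0.24947608  0.1142    ]
((255.0902099609375, 105.63722229003906), (92.54541015625, 93.86732482910156), 54.510345458984375) 323 [ 0.54863207 -0.25052831  0.1142    ]
((255.65322875976562, 106.29061126708984), (112.13094329833984, 113.84486389160156), 32.84476852416992) 360 [ 0.54850658 -0.25126298  0.088     ]
flange ((254.39541625976562, 104.60174560546875), (96.23770904541016, 97.07250213623047), 89.06551361083984) [ 0.54947151 -0.24949353  0.088     ]
```

View pics/z5.png

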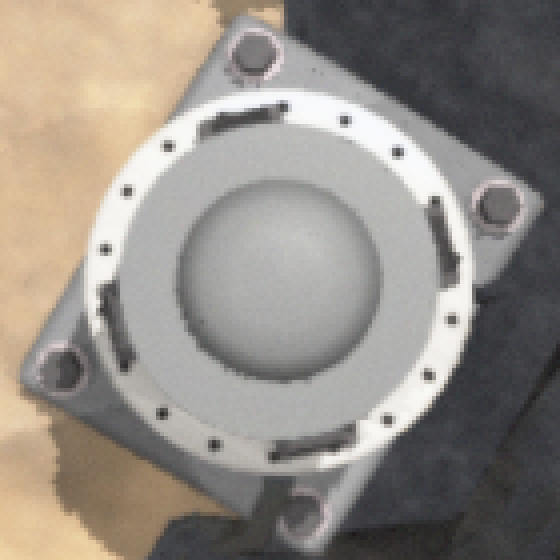

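Emit:
inch_along --moves '[[[-0.015, 0.034, 0], [0, 0, 0], 0], [[-0.04, 0.09, 0], [0, 0, 0], 0], [[-0.066, 0.146, 0], [0, 0, 0], 0], [[-0.091, 0.203, 0], [0, 0, 0], 0], [[-0.117, 0.26, 0], [0, 0, 0], 0], [[-0.142, 0.316, 0], [0, 0, 0], 0], [[-0.167, 0.372, 0], [0, 0, 0], 0], [[-0.193, 0.429, 0], [0, 0, 0], 0], [[-0.218, 0.485, 0], [0, 0, 0], 0], [[-0.236, 0.525, 0], [0, 0, 0], 0]]'

```text
time: 6.9
eef_pos: [0.5458, -0.2348, 0.2361]
tcp_rot: [0.976, 0.216, -0.002, -0.002]
contact_force: [0.5, 0.6, -1.5]
opening: 0.347
finger_force: 59.7
```

Emit:
inch_along --moves '[[[-0.0066, 0.0153, 0.02], [0, 0, 0], 0], [[-0.0066, 0.0153, 0.045], [0, 0, 0], 0], [[-0.0066, 0.0153, 0.045], [0, 0, 0], 0], [[-0.0066, 0.0153, 0.045], [0, 0, 0], 0]]'

```text
time: 7.4
eef_pos: [0.5477, -0.2485, 0.1935]
tcp_rot: [0.976, 0.218, -0.001, -0.001]
contact_force: [0.9, 0.3, -2.0]
opening: 0.346
finger_force: 59.7
```

Run:
```python
from h import *
c=snap('wrist','w6');S=ctrl.get_state();print(S['contact_force'],S['eef_pos'],S['tcp_rot'])
s=np.array(c["pixels"])[120:280,150:360,::-1];cv2.imwrite("pics/z6.png",cv2.resize(s,(787,600),interpolation=3))
```

```text
[ 0.91074077  0.1145299  -0.9480297 ] [ 0.54826478 -0.24885284  0.1946423 ] [9.76012520e-01 2.17714325e-01 1.63259793e-04 8.61489033e-05]
```

View pics/z6.png

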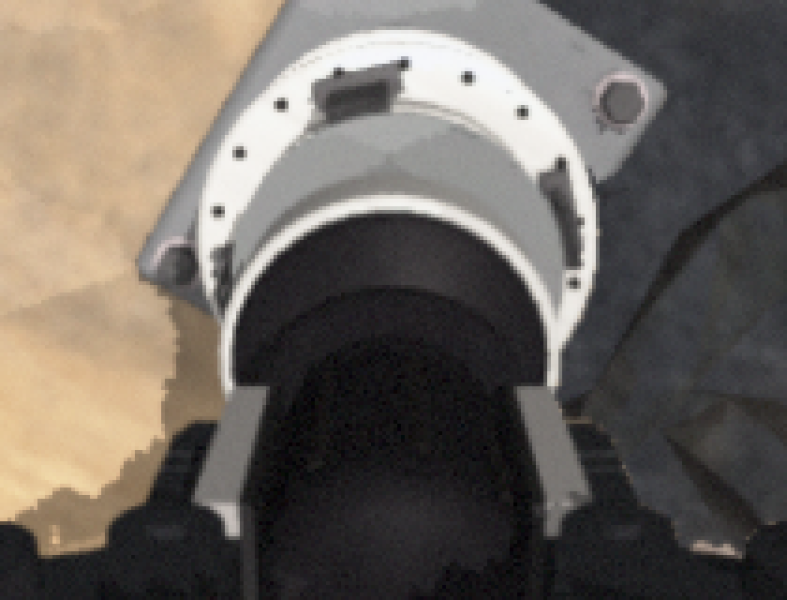

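The hover view shows the foot ring arc centred near (254,217), with the flange (centre about 256,180), cover rim and clips visible around it. I'll fit both arcs as circles on their known planes.

Create fit.py:
```python
from cov import *
from scipy.optimize import least_squares
def arc(c,ctr,r0,r1,a0,a1,z,rad,sign=-1):
    g=cv2.GaussianBlur(np.array(c["pixels"])[...,:3].mean(2).astype(np.float32),(0,0),.6)
    P=[]
    for a in np.deg2rad(np.arange(a0,a1,1.5)):
        rr=np.arange(r0,r1,.2).astype(np.float32)
        u=(ctr[0]+rr*np.sin(a)).astype(np.float32);v=(ctr[1]-rr*np.cos(a)).astype(np.float32)
        p=cv2.remap(g,u[None],v[None],cv2.INTER_LINEAR)[0];d=sign*(p[5:]-p[:-5]);k=d.argmax()
        if d[k]>12:P.append(plane(c,u[k+2],v[k+2],z,True)[:2])
    P=np.array(P)
    s=least_squares(lambda q:np.hypot(*(P-q).T)-rad,P.mean(0)-[.02,.01],loss="soft_l1",f_scale=.0004)
    f=least_squares(lambda q:np.hypot(*(P-q[:2]).T)-q[2],[*s.x,rad],loss="soft_l1",f_scale=.0004)
    return len(P),s.x.round(4),f.x.round(4)
```

Run:
```python
from fit import *
c=load("w6");zt=.1945-.054
print("foot z",zt)
for z in(zt,zt+.006):print("foot",arc(c,(254,217),38,51,-50,50,z,.029))
print("flange",arc(c,(256,180),48,58,-85,85,.088,.047))
print("cover",arc(c,(255.5,186),36,48,-45,45,.1142,.035,1))
c=load("w1");print("w1 cover",arc(c,(254.6,104.7),37,44.5,0,360,.1142,.035,1),"flange",arc(c,(254.6,104.7),45,54,0,360,.088,.047))
```

```text
foot z 0.1405
foot (67, array([ 0.544 , -0.2502]), array([ 0.5412, -0.2515,  0.0318]))
foot (67, array([ 0.5451, -0.2497]), array([ 0.5432, -0.2505,  0.0308]))
flange (114, array([ 0.5506, -0.2487]), array([ 0.5533, -0.2475,  0.0448]))
cover (58, array([ 0.5507, -0.244 ]), array([ 0.5657, -0.2385,  0.021 ]))
w1 cover (192, array([ 0.5488, -0.2496]), array([ 0.5483, -0.2496,  0.0356])) flange (240, array([ 0.5493, -0.2497]), array([ 0.5492, -0.2496,  0.0467]))
```

Emit:
inch_along --moves '[[[0.0005, 0.0012, 0.005], [0, 0, 0], 0], [[0.0005, 0.0012, 0.01], [0, 0, 0], 0], [[0.0005, 0.0012, 0.01], [0, 0, 0], 0]]'

```text
time: 7.82
eef_pos: [0.5486, -0.2501, 0.1838]
tcp_rot: [0.976, 0.217, -0.0, -0.0]
contact_force: [-0.0, -0.1, -1.5]
opening: 0.346
finger_force: 59.7
```

Run:
```python
from fit import *
P=[];I=[]
for i in range(8):
    c=viewer.read_camera("wrist");I.append(np.array(c["pixels"]).astype(float));S=ctrl.get_state();P.append(np.r_[S["eef_pos"],S["contact_force"],S["tcp_rot"]])
P=np.array(P);print(P[:,:6].std(0).round(4));m=P.mean(0);print(m.round(4))
a=np.array([.4239,-.9057]);b=np.array([.9057,.4239]);print("tcp tx,ty",b@m[:2],a@m[:2])
c["pixels"]=np.mean(I,0).astype(np.uint8);np.save("pics/w7.npy",c,allow_pickle=True)
cz=c["xyz"][2];print(c["xyz"])
for z in(m[2]-.034,m[2]-.029):
    n,s,f=arc(c,(254,217),38,51,-50,50,z,.029);print("foot",z,b@s,a@s,f)
for w in (40,60,80):
    n,s,f=arc(c,(256,176),46,60,-w,w,.088,.047);print("flange",n,b@s,a@s,f)
```

```text
[1.000e-04 1.000e-04 2.000e-04 5.425e-01 2.961e-01 2.583e-01]
[ 5.4890e-01 -2.5050e-01  1.8440e-01  2.0360e-01  1.1890e-01 -1.6525e+00
  9.7610e-01  2.1710e-01  1.0000e-04  1.0000e-04]
tcp tx,ty 0.39096071442087316 0.4595201010231413
[ 0.60978091 -0.22248923  0.32731861]
foot 0.15044375624091988 0.39059528999999993 0.45961052999999996 [ 0.5489 -0.2506  0.0288]
foot 0.15544375624091988 0.39157997999999994 0.45962976 [ 0.5506 -0.2498  0.0279]
flange 54 0.39428736 0.45879912 [ 0.558  -0.2458  0.0405]
flange 80 0.39397905 0.45898605 [ 0.5579 -0.2461  0.0407]
flange 107 0.39362256 0.45904002000000005 [ 0.5557 -0.247   0.0428]
```

Run:
```python
from fit import *
c=load("w7");g=c["pixels"].mean(2);H=np.array([.5490,-.2497])
for nm,z,r in(("flange",.088,.047),("cover",.1142,.035)):
  for ang in(-60,-40,-20,0,20,40,60):
    t=.4377+np.deg2rad(-ang);d=np.array([np.cos(t),np.sin(t)])
    L=[]
    for q in np.arange(-.005,.0051,.0005):
        u,v=proj(c,[*(H+(r+q)*d),z],True);L.append(cv2.remap(g.astype(np.float32),np.float32([[u]]),np.float32([[v]]),1)[0,0])
    print(nm,ang,np.array(L).astype(int))
```

```text
flange -60 [169 166 177 200 217 237 239 238 229 218 191 165 153 145 139 133 131 140
 158 169 174]
flange -40 [162 154 163 196 231 236 237 236 232 223 203 179 163 157 157 155 151 147
 142 138 133]
flange -20 [ 97 117 154 193 227 242 245 245 244 240 235 238 239 235 221 193 171 157
 156 155 155]
flange 0 [ 92  87 131 174 223 240 246 246 244 240 225 218 234 241 244 239 222 189
 163 144 147]
flange 20 [166 152 168 205 221 243 245 246 245 242 237 239 241 240 230 210 180 155
 150 148 147]
flange 40 [151 145 154 194 233 238 244 244 242 233 217 188 163 151 148 147 147 148
 147 147 148]
flange 60 [140 133 146 183 214 230 235 236 232 219 197 172 158 153 150 150 150 149
 149 149 148]
cover -60 [155 156 155 155 155 155 156 156 160 177 205 230 237 239 239 238 239 239
 239 239 240]
cover -40 [156 156 156 156 156 156 156 156 156 156 160 178 209 229 240 241 242 242
 242 242 242]
cover -20 [156 156 156 156 159 161 165 166 166 154 133 101  80  71  70  73  77  70
  63  58  62]
cover 0 [166 167 167 168 168 168 168 168 168 167 168 187 191 185 164 163 170 184
 159 132 110]
cover 20 [150 150 150 149 149 149 148 144 140 149 167 196 204 198 185 200 224 233
 236 237 238]
cover 40 [150 149 150 150 149 149 150 149 150 153 162 178 202 223 234 235 235 235
 236 236 237]
cover 60 [148 148 149 149 149 149 150 149 145 136 113  90  71  62  58  62  68  79
  91 101 109]
```

Emit:
inch_along --moves '[[[0.0005, -0.0006, 0], [0, 0, 0], 0], [[0.0005, -0.0006, 0.004], [0, 0, 0], 0], [[0.0005, -0.0006, 0.008], [0, 0, 0], 0], [[0.0005, -0.0006, 0.012], [0, 0, 0], 0], [[0.0005, -0.0006, 0.012], [0, 0, 0], 0]]'

```text
time: 8.85
eef_pos: [0.5487, -0.2494, 0.1715]
tcp_rot: [0.976, 0.217, -0.0, -0.0]
contact_force: [-0.4, -0.2, -1.7]
opening: 0.349
finger_force: 59.7
```

Emit:
inch_along --moves '[[[0, 0, 0.002], [0, 0, 0], 0], [[0, 0, 0.004], [0, 0, 0], 0], [[0, 0, 0.006], [0, 0, 0], 0], [[0, 0, 0.006], [0, 0, 0], 0]]'

```text
time: 9.35
eef_pos: [0.5494, -0.2499, 0.1672]
tcp_rot: [0.976, 0.217, 0.0, 0.0]
contact_force: [-0.7, 0.3, 1.9]
opening: 0.348
finger_force: 60.0
```

Emit:
inch_along --moves '[[[0, 0, 0.001], [0, 0, 0], 0], [[0, 0, 0.002], [0, 0, 0], 0], [[0, 0, 0.003], [0, 0, 0], 0], [[0, 0, 0.003], [0, 0, 0], 0]]'

```text
time: 9.85
eef_pos: [0.55, -0.2503, 0.1657]
tcp_rot: [0.976, 0.217, 0.001, 0.001]
contact_force: [-2.3, 0.8, 7.8]
opening: 0.346
finger_force: 60.5
```

Emit:
inch_along --moves '[[[0, 0, 0.001], [0, 0, 0], 0], [[0, 0, 0.002], [0, 0, 0], 0], [[0, 0, 0.003], [0, 0, 0], 0], [[0, 0, 0.003], [0, 0, 0], 0]]'

```text
time: 10.35
eef_pos: [0.5492, -0.2497, 0.1602]
tcp_rot: [0.976, 0.217, 0.0, 0.0]
contact_force: [0.6, -0.0, 2.1]
opening: 0.348
finger_force: 60.4
```

Emit:
inch_along --moves '[[[0, 0, 0.001], [0, 0, 0], 0], [[0, 0, 0.002], [0, 0, 0], 0], [[0, 0, 0.003], [0, 0, 0], 0], [[0, 0, 0.003], [0, 0, 0], 0]]'

```text
time: 10.85
eef_pos: [0.5493, -0.2497, 0.1601]
tcp_rot: [0.976, 0.217, 0.0, 0.0]
contact_force: [-5.0, 3.8, 12.1]
opening: 0.347
finger_force: 61.1
```

Emit:
inch_along --moves '[[[0, 0, 0.002], [0, 0, 0], 0], [[0, 0, 0.004], [0, 0, 0], 0], [[0, 0, 0.004], [0, 0, 0], 0], [[0, 0, 0.004], [0, 0, 0], 0]]'

```text
time: 11.35
eef_pos: [0.5496, -0.2497, 0.1601]
tcp_rot: [0.976, 0.217, -0.0, 0.0]
contact_force: [-10.1, 5.9, 25.7]
opening: 0.35
finger_force: 62.5
```

Emit:
inch_along --moves '[[[0, 0, -0.004], [0, 0, 0], 0], [[0, 0, -0.008], [0, 0, 0], 0], [[0, 0, -0.014], [0, 0, 0], 0], [[0, 0, -0.03], [0, 0, 0], 0], [[0, 0, -0.06], [0, 0, 0], 0], [[0, 0, -0.085], [0, 0, 0], 0], [[0, 0, -0.085], [0, 0, 0], 0], [[0, 0, -0.085], [0, 0, 0], 0]]'

```text
time: 12.35
eef_pos: [0.5486, -0.2494, 0.2373]
tcp_rot: [0.976, 0.217, -0.001, -0.001]
contact_force: [-0.8, -0.2, -2.8]
opening: 0.35
finger_force: 59.9
```

Emit:
inch_along --moves '[[[-0.04, 0, 0], [0, 0, 0], 0], [[-0.067, 0, 0], [0, 0, 0], 0], [[-0.067, 0, 0], [0, 0, 0], 0], [[-0.067, 0, 0], [0, 0, 0], 0]]'

```text
time: 12.85
eef_pos: [0.4884, -0.2777, 0.2373]
tcp_rot: [0.976, 0.217, -0.0, -0.001]
contact_force: [0.8, 0.4, -2.4]
opening: 0.348
finger_force: 59.8
```

Run:
```python
from fit import *
c=snap("wrist","w8");S=ctrl.get_state();print(S["eef_pos"],c["xyz"])
for z in(.106,.1142):
    p=proj(c,[.549,-.2497,z],True)
    print(z,p,"cover",arc(c,p,36,45,0,360,z,.035,1))
p=proj(c,[.549,-.2497,.09],True);print("flange",arc(c,p,45,54,0,360,.088,.047))
print("dome",[circ("w8",*p,18,34)])
a=np.array([.4239,-.9057]);b=np.array([.9057,.4239])
t=np.array([.5396,.3426]);print("to holder tx,ty",b@(t-S["eef_pos"][:2]),a@(t-S["eef_pos"][:2]))
```

```text
[ 0.48865754 -0.27762781  0.2375468 ] [ 0.54939598 -0.24988102  0.3800484 ]
0.106 [254.3152298  108.34238393] cover (232, array([ 0.5492, -0.2496]), array([ 0.5468, -0.2495,  0.0383]))
0.1142 [254.30399846 108.35182384] cover (231, array([ 0.5482, -0.2497]), array([ 0.5468, -0.2495,  0.0371]))
flange (240, array([ 0.5492, -0.2496]), array([ 0.5492, -0.2496,  0.0467]))
dome [(((254.77255249023438, 107.13734436035156), (48.00193786621094, 48.65064239501953), 93.54773712158203), np.int64(349))]
to holder tx,ty 0.30905315598748356 -0.5401458169681479
```

Emit:
inch_along --moves '[[[0.02, -0.035, 0], [0, 0, 0], 0], [[0.05, -0.088, 0], [0, 0, 0], 0], [[0.08, -0.14, 0], [0, 0, 0], 0], [[0.11, -0.193, 0], [0, 0, 0], 0], [[0.14, -0.245, 0], [0, 0, 0], 0], [[0.17, -0.298, 0], [0, 0, 0], 0], [[0.2, -0.35, 0], [0, 0, 0], 0], [[0.23, -0.403, 0], [0, 0, 0], 0], [[0.26, -0.456, 0], [0, 0, 0], 0], [[0.285, -0.5, 0], [0, 0, 0], 0]]'

```text
time: 14.15
eef_pos: [0.5342, 0.299, 0.238]
tcp_rot: [0.976, 0.218, 0.0, -0.0]
contact_force: [1.0, -0.0, -1.7]
opening: 0.345
finger_force: 60.0
```

Emit:
inch_along --moves '[[[0.016, -0.028, 0], [0, 0, 0], 0], [[0.0236, -0.0409, 0.03], [0, 0, 0], 0], [[0.0236, -0.0409, 0.07], [0, 0, 0], 0], [[0.0236, -0.0409, 0.095], [0, 0, 0], 0], [[0.0236, -0.0409, 0.095], [0, 0, 0], 0], [[0.0236, -0.0409, 0.095], [0, 0, 0], 0], [[0.0236, -0.0409, 0.095], [0, 0, 0], 0]]'

```text
time: 15.02
eef_pos: [0.5397, 0.3433, 0.1455]
tcp_rot: [0.976, 0.217, 0.002, -0.0]
contact_force: [0.4, 0.3, -1.4]
opening: 0.345
finger_force: 60.0
```

Run:
```python
from fit import *
c=snap("wrist","w9");S=ctrl.get_state();print(S["eef_pos"],S["contact_force"])
z=S["eef_pos"][2]-.054
# foot ring & offset vs w7
for f,cc in(("w7",load("w7")),("w9",c)):
    M=R.from_quat(cc["orientation"]).as_matrix();
    n,s,q=arc(cc,(254,217),38,51,-40,40,(cc["xyz"][2]-.3273)+.1504,.029);d=s-np.array(cc["xyz"])[:2];print(f,n,d@[.9057,.4239],d@[.4239,-.9057],q)
# pocket edge profile in the image
im=np.array(c["pixels"]).astype(float);g=im.mean(2).astype(np.float32)
for ang in(-60,-40,-20,0,20,40,60):
    t=.4377-np.deg2rad(ang);d=np.array([np.cos(t),np.sin(t)]);L=[]
    for q in np.arange(.022,.046,.001):
        u,v=proj(c,[*(np.array([.5397,.3428])+q*d),.036],True);L.append(int(cv2.remap(g,np.float32([[u]]),np.float32([[v]]),1)[0,0]))
    print(ang,L)
```

```text
[0.53959813 0.34316323 0.14535442] [-0.28098583 -0.32491294 -2.458433  ]
w7 54 -0.06737009249568457 -0.0003840958049138134 [ 0.5487 -0.2507  0.029 ]
w9 54 -0.06664423963190835 -0.0003886274771206012 [0.5393 0.343  0.0293]
-60 [127, 122, 125, 131, 134, 133, 132, 131, 128, 120, 120, 128, 149, 157, 157, 157, 158, 157, 156, 155, 155, 158, 157, 156]
-40 [169, 167, 164, 161, 161, 156, 150, 145, 120, 101, 109, 128, 154, 161, 159, 159, 157, 159, 158, 158, 160, 162, 161, 162]
-20 [167, 164, 162, 159, 160, 146, 121, 109, 102, 107, 118, 138, 161, 164, 164, 165, 165, 165, 164, 163, 162, 161, 161, 163]
0 [160, 160, 159, 162, 160, 137, 122, 118, 115, 112, 115, 136, 156, 162, 162, 162, 159, 158, 162, 163, 163, 162, 162, 161]
20 [155, 161, 161, 140, 120, 118, 114, 111, 107, 103, 110, 141, 157, 159, 159, 161, 163, 163, 161, 161, 159, 161, 160, 157]
40 [159, 161, 153, 129, 114, 107, 92, 86, 84, 82, 93, 123, 144, 147, 145, 143, 144, 145, 148, 148, 145, 143, 145, 148]
60 [153, 145, 136, 110, 86, 79, 81, 83, 89, 94, 106, 135, 147, 149, 149, 144, 143, 142, 142, 145, 143, 145, 142, 141]
```

Emit:
inch_along --moves '[[[0, 0, 0.02], [0, 0, 0], 0], [[0, 0, 0.04], [0, 0, 0], 0], [[0, 0, 0.05], [0, 0, 0], 0], [[0, 0, 0.052], [0, 0, 0], 0], [[0, 0, 0.054], [0, 0, 0], 0], [[0, 0, 0.056], [0, 0, 0], 0], [[0, 0, 0.058], [0, 0, 0], 0], [[0, 0, 0.06], [0, 0, 0], 0], [[0, 0, 0.06], [0, 0, 0], 0]]'

```text
time: 16.2
eef_pos: [0.5384, 0.3426, 0.0832]
tcp_rot: [0.976, 0.217, -0.0, 0.0]
contact_force: [-0.6, 0.0, -1.8]
opening: 0.349
finger_force: 60.4
```

Emit:
inch_along --moves '[[[0, 0, 0.0015], [0, 0, 0], 0], [[0, 0, 0.003], [0, 0, 0], 0], [[0, 0, 0.0045], [0, 0, 0], 0], [[0, 0, 0.006], [0, 0, 0], 0], [[0, 0, 0.007], [0, 0, 0], 0], [[0, 0, 0.0075], [0, 0, 0], 0], [[0, 0, 0.0075], [0, 0, 0], 0]]'

```text
time: 17.08
eef_pos: [0.5386, 0.3427, 0.0762]
tcp_rot: [0.976, 0.217, -0.0, 0.0]
contact_force: [-1.3, 0.2, 1.4]
opening: 0.35
finger_force: 60.4
```

Emit:
inch_along --moves '[[[0, 0, 0], [0, 0, 0], 0.2], [[0, 0, 0], [0, 0, 0], 0.3]]' --squeeze 20

```text
time: 17.32
eef_pos: [0.5386, 0.3427, 0.0762]
tcp_rot: [0.976, 0.217, 0.0, -0.0]
contact_force: [-0.9, -0.3, 2.5]
opening: 0.347
finger_force: 60.4
```

Emit:
inch_along --moves '[[[0, 0, 0], [0, 0, 0], 0.45], [[0, 0, 0], [0, 0, 0], 0.6], [[0, 0, 0], [0, 0, 0], 0.8], [[0, 0, 0], [0, 0, 0], 0.8], [[0, 0, 0], [0, 0, 0], 0.8]]'

```text
time: 17.95
eef_pos: [0.5386, 0.3427, 0.0758]
tcp_rot: [0.976, 0.217, 0.0, -0.0]
contact_force: [0.9, -0.3, -0.5]
opening: 0.801
finger_force: 0.0
```

Emit:
inch_along --moves '[[[0, 0, -0.01], [0, 0, 0], 0.8], [[0, 0, -0.03], [0, 0, 0], 0.8], [[0, 0, -0.07], [0, 0, 0], 0.8], [[0, 0, -0.12], [0, 0, 0], 0.8], [[0, 0, -0.16], [0, 0, 0], 0.8], [[-0.04, 0, -0.16], [0, 0, 0], 0.8], [[-0.067, 0, -0.16], [0, 0, 0], 0.8], [[-0.067, 0, -0.16], [0, 0, 0], 0.8], [[-0.067, 0, -0.16], [0, 0, 0], 0.8]]'

```text
time: 19.08
eef_pos: [0.4787, 0.3146, 0.2372]
tcp_rot: [0.976, 0.217, 0.001, -0.0]
contact_force: [-0.1, -0.4, 0.3]
opening: 0.802
finger_force: 0.0
```

Run:
```python
from h import *
c=snap("wrist","w10");print(proj(c,[.5397,.3428,.117],True))
im=np.array(c["pixels"])[:300,100:500,::-1];s=np.array(load("w8")["pixels"])[38:178,185:325,::-1]
t=snap("top","t2");s0=snap("scene","s2")
o=np.zeros((600,800,3),np.uint8);o[:300,:400]=im;o[:400,400:]=cv2.resize(s,(400,400),interpolation=3)
o[300:600,:400]=cv2.resize(np.array(t["pixels"])[...,::-1],(400,300));o[400:600,400:667]=cv2.resize(np.array(s0["pixels"])[...,::-1],(267,200));cv2.imwrite("pics/z7.png",o)
```

```text
[253.97756989 108.2454723 ]
```

View pics/z7.png

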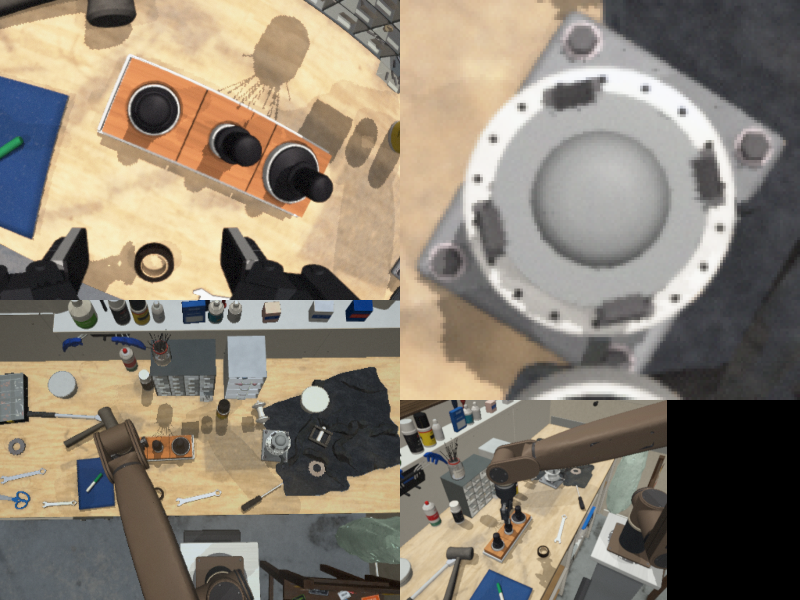

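The tool stands upright in its own pocket at about (154,108) in the wrist crop. All four clip noses lie over the cover's rim, and the bystanders look unmoved.

```bash
python3 -c "
from plant import ctrl, viewer
print(ctrl.sign_off())"
```

```text
the job is handed in; nothing more can be done
None
```

I pressed the cover home under all four clips with the middle tool, set the tool back upright in its own holder and let go, and handed the job in at about 19 s; no verdict came back.

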